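Set the catalyst brick in its shell

TASK

Pick up the tall ceramic honeycomb brick and stand it upright in the round steel shell bolted to the welding bench, so that it rests fully on the shell's floor. The ceramic is brittle: grip it with no more than about 20 N, and lower it gently all the way down before you let go; do not drop it or bang it on the shell. Leave the short brick and the upright pipe stub where they are.

Things in the scene. Friction and masses are not known exactly. Their poses are not given: they have to be found in the camera images.
- brick: The tall brick: pale tan ceramic cylinder with a dark grid of cells on its top face, standing upright; diameter 52 mm, height 90 mm, about 0.2 kg. Origin at the centre of its underside, z up along its axis. Brittle: a grip of 20 N or less (each finger pressing with that force) is safe, 30 N from each finger crushes it, and 40 N between it and the shell cracks it. A grip of 12 N holds it without slip.
- spare: The short brick: same ceramic, same cell pattern and 52 mm diameter but only 50 mm high, standing upright. Origin at the centre of its underside. To be left alone.
- pipe: Pipe stub: upright open steel tube, outside diameter 54 mm, inside 49 mm, height 90 mm. Origin at the centre of its underside. To be left alone.
- seat (a point): Centre of the floor inside the round steel shell, 6 mm above the bench; z is up. The shell is a dish fixed to the bench: a flat round flange of 110 mm diameter and 6 mm thick, with an upright collar on it, 76 mm inside diameter at the floor and flaring to 82 mm inside at the rim; the rim stands 18 mm above the floor and the collar's wall is 3 mm thick.
There are look-alikes about, which are no part of the job. Leave any blue, turquoise or yellow look-alike of the brick alone.

How it is judged:
On the way, in this order (a step that is already met when the one before it is completed fails the run):
1. the tall brick is lifted clear of the bench in the grip (height (world z) of brick above 0.03 m and contact force between brick and the fingers above 1 N), for 0.1 s.
2. still in the grip, it is lowered into the shell to within 10 mm of the floor (z of brick in the frame of seat below 0.01 m and horizontal distance between brick and seat below 0.02 m and contact force between brick and the fingers above 1 N), for 0.1 s.
At the end, for the whole second after the job is handed in: The tall brick stands at rest on the shell's floor (within 6 mm in height), upright within 10 degrees, its axis within 20 mm of the shell's centre; the short brick and the pipe stub are within 20 mm of where they started (horizontal distance between brick and seat below 0.02 m and z of brick in the frame of seat between -0.006 and 0.006 m and angle between brick's own z axis and vertical below 0.175 rad and linear speed of brick below 0.03 m/s and distance of each of spare, pipe from where it was at the start of the episode below 0.02 m); the robot touches nothing.
It fails at once if the brick is squeezed hard enough to crush it (30 N from each finger) (contact force between brick and the fingers above 60 N).
It fails at once if the brick is set down or knocked with more than 40 N on the shell (contact force between brick and shell above 40 N).
It fails at once if the brick is tipped over (angle between brick's own z axis and vertical above 0.6 rad).
It fails at once if the short brick or the pipe stub is knocked over or shifted (distance of any of spare, pipe from where it was at the start of the episode above 0.03 m).
It also fails if it takes over 38 s, if anything falls off the work surface, if the arm or the gripper's body presses on something with over 40 N, if the wrist force passes 120 N, or if a joint passes its speed limit or range.

ROBOT

A 6-joint arm with a two-finger parallel gripper is mounted at the origin on the work surface. World frame = base frame: x ahead of the robot, y to its left, z up, the work surface at z = 0. Lengths are in m, angles in rad, forces in N, time in s.
With the tool pointing down it reaches from about 0.3 to 0.875 m from the base axis. Payload 6.4 kg.
Tool frame: the origin (TCP) lies between the finger pads; the fingertips stand 11 mm ahead of it and the grasp point (between the pads) lies 8 mm behind it (ctrl.tcp_to_tips is the y of the fingertips in the tool frame, in m); y points along the fingers, x is the direction in which the jaws open and shut, and the axes are right-handed (so a half turn about y gives the same grasp; the last joint's range is limited). The gripper opens to 85 mm and grips with 20 to 120 N. Pads are 22 mm wide; open, the fingers measure 114 mm over their backs; the gripper's body (76 mm by 85 mm) begins 54 mm behind the grasp point. The pads swing forward as they close: fully open they stand 13 mm farther back than shut.
Start: joints at [-1.349, 0.181, 1.607, -0, 1.354, -0.206], TCP at [0.239, -0.523, 0.242] pointing down, gripper open.
Joint ranges: [-2.99, 2.99], [-0.89, 2.07], [0.3, 2.58], [-1.14, 4.28], [0, 2.63], [-3.12, 3.12]. Speed limits (rad/s): [2.57, 2.57, 3.01, 3.14, 3.14, 3.14].

INTERFACE

Orientations are given as a unit quaternion [w, x, y, z].
In Python, from bench import ctrl gives the robot as it stands.
- The arm moves only by the tool apply_moves, never from a script. Its argument "plan" is text: rows parted by semicolons, each of 7 numbers parted by spaces: the shift along the tool's x, y, z each as a share of 0.05 m, from -1 to 1, then the turn, a rotation vector about the tool's x, y, z each as a share of 0.12 rad, from -1 to 1, then the opening, from 0 (shut) to 1 (fully open). In form: dx dy dz wx wy wz claw; .... A call has exactly 5 rows; each row shifts and turns the commanded pose from where the row before left it, along the tool's axes as they then stand; what a row does not reach is not made up. A row lasts 1/10 s, in which the tool goes at most 50 mm and 8.59 degrees, less where a joint would pass 70% of its speed; a pose out of reach is approached as far as the arm can. A call with a number of a shift or a turn outside -1 to 1 is refused whole. A call with a gripper value outside its range is refused whole. The fingers move at their own pace and stop on an object; the grip force is fixed at half the most. Time passes only in rows, so rows that do not move let the fingers close, or fill a call up. It gives the time, the measured TCP pose, the force and the opening at its end, in the units of the state.
- ctrl.get_obs(): the state, without advancing time (a new reading comes with each control period).
- ctrl.camera(name): name is "scene" or "top" or "wrist"; returns the picture (384x512x3 uint8, red, green, blue); there is no depth.
- ctrl.get_calibration(name): a dict with "intrinsics" (3x3 intrinsics, pixels), "k1" (the pictures are not rectified: a ray, as slopes to the right and down, at radius r is drawn at 1 + k1 r^2 times it, then the intrinsics apply), "R" (3x3) and "t" (3): a world point X has camera coordinates R X + t. Camera axes: x right, y down, z forward; pixel columns grow to the right and rows downward; lengths in m; the calibration is good to about 2 mm. A picture is of the moment at which its call begins: read the wrist's pose just before it. get_calibration takes no time and is no camera call; for the wrist camera it gives the pose at the moment of the call.
- ctrl.hand_in(): hands the job in, once; it reports no verdict.
Trained networks look in the newest picture that a camera, given by its name, has taken for a name from the list of things; names that differ only in an ending like _2 or _b are one class to them, and where a whole thing is asked for, a point or a joint stands for the part that bears it (a point fixed in the world has none). Each returns a list of dicts, best first, with "score" (0 to 1); they miss things now and then, are a little off and sometimes report something else, mostly with a low value. They report only what shows in the picture. A call takes as long as a camera call. They do not tell look-alikes from the thing itself.
- ctrl.recognise(camera, target): "point" ([x, y, z] in m, in world coordinates, good to about 4 mm: the middle of the surface that is visible of it).
The state is a dict: "time_s": time; "q": joint angles; "dq": joint speeds; "joint_efforts": joint torques, N m; "eef_pos": TCP position; "eef_rot": TCP orientation; "wrist_force": force on the tool from outside, world axes, zero at the start; "torque": the same for the moment, N m; "opening": opening from 0.0 (shut) to 1.0 (fully open).
Only numpy, scipy, OpenCV 4.12 (cv2) and the standard library are available. Lean on these libraries where they do the work, as an engineer would, in place of code of your own. Each camera call takes 0.05 s, during which the arm holds its last target.

## Working session

There is one attempt and no reset: what is moved stays moved. The work goes in short steps, Python scripts to look and compute and a tool call to move; the robot and the scene stay as the last step left them, time stands still between calls to the robot, and variables do not carry over. Pictures are saved under pics/ and viewed, and the job is handed in when it is done.

Besides the shell and the picture viewer there is one more tool, called after "Call:" by a JSON object that holds its "op" and its "data". apply_moves: Moves the arm, as the interface text tells. Shift numbers are shares of 0.05 m and turn numbers shares of 0.12 rad, none past 1 either way. Its arguments: {"type":"object","properties":{"plan":{"type":"string"}},"required":["plan"]}

```bash
ls -la; mkdir -p pics; cat > h.py <<'E'
import numpy as np, cv2
from bench import ctrl
def save(n,im): cv2.imwrite('pics/'+n+'.png', im[:,:,::-1])
def proj(c,X):
    X=np.atleast_2d(X)@np.array(c['R']).T+np.array(c['t']); s=X[:,:2]/X[:,2:]
    r2=(s**2).sum(1,keepdims=True); s=s*(1+c['k1']*r2); K=np.array(c['intrinsics'])
    return s@K[:2,:2].T+K[:2,2]
def unproj(c,uv,z):
    K=np.array(c['intrinsics']); d=np.linalg.solve(K[:2,:2],np.array(uv,float)-K[:2,2]); s=d.copy()
    for _ in range(30): s=d/(1+c['k1']*(s@s))
    R=np.array(c['R']); t=np.array(c['t']); o=-R.T@t; v=R.T@np.r_[s,1]
    return o+v*(z-o[2])/v[2]
E
python3 - <<'E'
from h import *
o=ctrl.get_obs()
for k,v in o.items(): print(k,np.round(v,4))
print(ctrl.tcp_to_tips,[a for a in dir(ctrl) if a[0]!='_'])
for n in ['scene','top','wrist']:
    save(n+'0',ctrl.camera(n))
    for t in ['brick','spare','pipe','seat']:
        try:
            print(n,t,[(round(r['score'],2),np.round(r['point'],3).tolist()) for r in ctrl.recognise(n,t)])
        except Exception as e: print(n,t,e)
print(ctrl.get_obs()['time_s'])
E
```

```text
total 12
drwxr-xr-x  3 agent agent 4096 Dec  6 22:07 .
drwxr-xr-x 23 root  root  4096 Dec  6 22:07 ..
drwxr-xr-x  2 agent agent 4096 Dec  6 22:07 pics
time_s 0.0
q [-1.3493  0.1816  1.608  -0.      1.3537 -0.2063]
dq [ 0.0012  0.0029 -0.0002 -0.0005 -0.0006  0.0004]
joint_efforts [-1.00000e-04 -4.44870e+01 -3.51339e+01 -4.00000e-04  9.00000e-03
 -0.00000e+00]
eef_pos [ 0.2384 -0.5227  0.2414]
eef_rot [ 0.5952 -0.5943  0.3829 -0.382 ]
wrist_force [-0.1472  0.4975  0.1744]
torque [ 0.013   0.0068 -0.0446]
opening 0.9994
0.011 ['MotionError', 'camera', 'get_calibration', 'get_obs', 'hand_in', 'recognise', 'tcp_to_tips']
scene brick [(0.93, [0.579, 0.159, 0.073]), (0.8, [0.386, 0.093, 0.078]), (0.75, [0.482, 0.08, 0.074]), (0.68, [0.503, -0.019, 0.071]), (0.59, [0.452, 0.162, 0.072])]
scene spare [(0.98, [0.633, 0.062, 0.052])]
scene pipe [(0.71, [0.528, 0.291, 0.058])]
scene seat [(0.83, [0.542, -0.246, 0.001])]
top brick [(0.94, [0.376, 0.095, 0.09]), (0.93, [0.484, -0.014, 0.09]), (0.63, [0.436, 0.163, 0.092]), (0.59, [0.463, 0.076, 0.096])]
top spare [(0.83, [0.618, 0.057, 0.047])]
top pipe [(0.72, [0.512, 0.298, 0.055])]
top seat [(0.75, [0.537, -0.245, 0.005])]
wrist brick []
wrist spare []
wrist pipe []
wrist seat []
0.75
```

View pics/scene0.png

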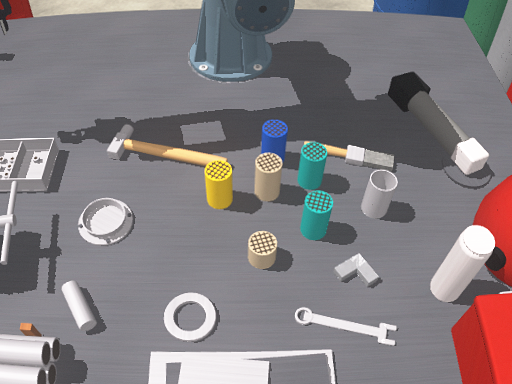

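View pics/top0.png

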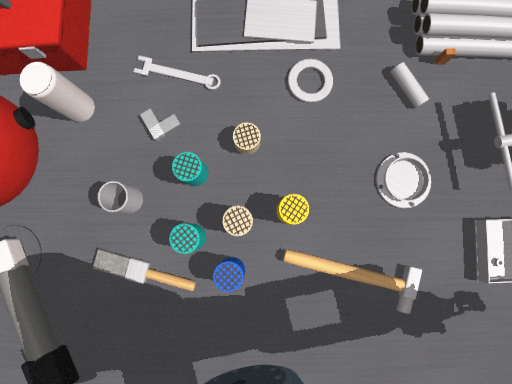

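View pics/wrist0.png

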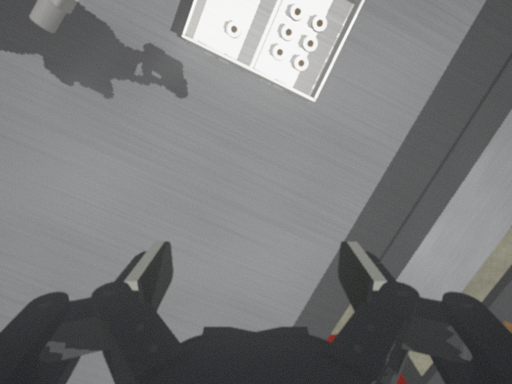

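```bash
cat > m.py <<'E'
from h import *
cs={n:ctrl.get_calibration(n) for n in ['scene','top']}
# pixel hull of tan objects
for n,roi in [('top',(205,190,265,250)),('scene',(248,148,290,208))]:
    im=cv2.imread(f'pics/{n}0.png'); x0,y0,x1,y1=roi; s=im[y0:y1,x0:x1].astype(int)
    m=((s[...,2]-s[...,0]>35)&(s[...,2]>120)).astype(np.uint8)
    ys,xs=np.nonzero(m); hull=cv2.convexHull(np.c_[xs+x0,ys+y0].astype(np.int32))
    print(n,'hull bbox',cv2.boundingRect(hull), hull.reshape(-1,2).shape)
    np.save(n+'_h.npy',hull)
from scipy.optimize import least_squares
a=np.linspace(0,2*np.pi,60)
def model(n,x,y):
    P=np.r_[[[x+.026*np.cos(t),y+.026*np.sin(t),z] for z in (0,.09) for t in a]]
    return cv2.convexHull(proj(cs[n],P).astype(np.float32))
def bb(n,x,y):
    p=model(n,x,y).reshape(-1,2); return p.min(0),p.max(0)
for n in cs:
    h=np.load(n+'_h.npy').reshape(-1,2); 
    f=lambda v:(lambda m:[cv2.pointPolygonTest(m,(float(p[0]),float(p[1])),True) for p in h])(model(n,*v))
    r=least_squares(f,[.468,.078],diff_step=1e-3); print(n,r.x,r.cost)
for uv,z in [((238,220.5),.09)]: print('topface',unproj(cs['top'],uv,z))
for nm,uv,z in [('yellow',(293,209),.09),('teal2',(184.5,238),.09),('blue',(229,275),.09),('teal',(187,166),.09),('spare',(247,136),.05)]:
    print(nm,unproj(cs['top'],uv,z))
E
python3 m.py
python3 - <<'E'
import cv2
for n,r in [('top',(365,140,445,220)),('scene',(70,185,140,255))]:
    i=cv2.imread(f'pics/{n}0.png')[r[1]:r[3],r[0]:r[2]]
    cv2.imwrite(f'pics/{n}_shell.png',cv2.resize(i,(480,480),interpolation=2))
E
```

```text
top hull bbox (223, 206, 30, 30) (19, 2)
scene hull bbox (255, 153, 27, 48) (19, 2)
scene [0.46588042 0.07536947] 5.258836523144275
top [0.46739276 0.07813107] 1.03624394373021
topface [0.46713021 0.07650932 0.09      ]
yellow [ 0.48538899 -0.01738816  0.09      ]
teal2 [0.43842205 0.16808976 0.09      ]
blue [0.37539898 0.09271141 0.09      ]
teal [0.5621429  0.16391665 0.09      ]
spare [0.62250324 0.06055222 0.05      ]
```

View pics/top_shell.png

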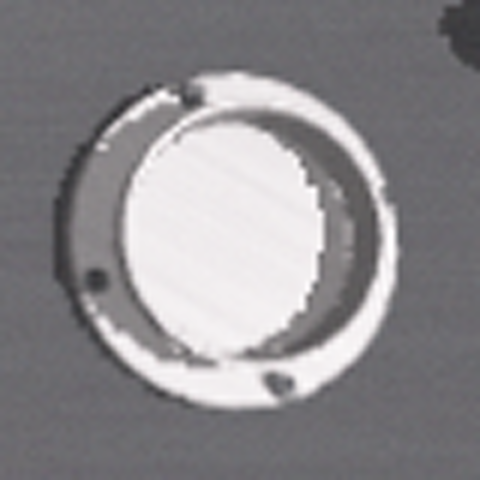

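View pics/scene_shell.png

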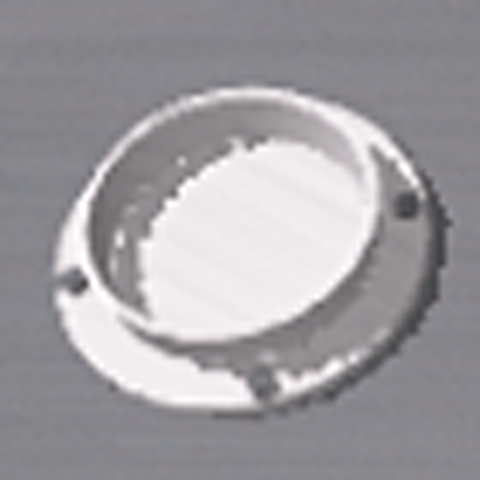

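```bash
python3 - <<'E'
from h import *
t=ctrl.get_calibration('top'); s=ctrl.get_calibration('scene')
# fit by bbox
from scipy.optimize import least_squares
a=np.linspace(0,6.283,90)
def circ(c,x,y,r,z): return proj(c,np.c_[x+r*np.cos(a),y+r*np.sin(a),0*a+z])
def bbf(c,r,z,box):
    f=lambda v:(lambda p:[q for q,b in zip(np.r_[p.min(0),p.max(0)],box) if b is not None and 1]) (circ(c,*v,r,z))
    g=lambda v:np.array(f(v))-np.array([b for b in box if b is not None])
    r_=least_squares(g,[.54,-.245]); return r_.x,r_.fun
u=lambda b,x0,y0,k:[None if q is None else q/k+(x0,y0)[i%2]-.5 for i,q in enumerate(b)]
print(bbf(t,.055,.006,u([66,72,398,410],365,140,6)))
print(bbf(t,.0425,.024,u([118,105,383,362],365,140,6)))
print(bbf(s,.055,.003,u([53,None,443,412],70,185,6.857)))
print(bbf(s,.0440,.024,u([88,86,382,343],70,185,6.857)))
o=ctrl.get_obs()
from scipy.spatial.transform import Rotation as R
q=o['eef_rot']; M=R.from_quat(np.r_[q[1:],q[0]]).as_matrix(); print(M.round(4))
E
```

```text
(array([ 0.54287424, -0.24349098]), array([ 0.33435561,  0.29362312, -0.3484267 , -0.28101659]))
(array([ 0.54307719, -0.24246326]), array([ 0.47213813, -0.65416603, -0.47938665,  0.64462352]))
(array([ 0.54187771, -0.24648998]), array([ 1.26754265, -1.22880722,  0.09243685]))
(array([ 0.5425607 , -0.24545954]), array([-0.70465141,  0.36106169,  0.68961044, -0.36719395]))
[[ 0.4149  0.      0.9099]
 [-0.9099 -0.      0.4149]
 [ 0.     -1.      0.    ]]
```

```bash
cat > plan.py <<'E'
import sys
from h import *
from scipy.spatial.transform import Rotation as R
def pose():
    o=ctrl.get_obs(); q=o['eef_rot']; return np.array(o['eef_pos']),R.from_quat(np.r_[q[1:],q[0]]),o
def target(psi):
    x=np.array([np.cos(psi),np.sin(psi),0]); y=np.array([0,0,-1.]); return R.from_matrix(np.c_[x,y,np.cross(x,y)])
def plan(p1,psi,n,claw,p0=None,r0=None):
    p,r,o=pose()
    if p0 is not None: p,r=p0,r0
    T=target(psi); rows=[]
    for i in range(n):
        k=n-i; d=r.inv().apply((np.array(p1)-p)/k)/.05; w=(r.inv()*T).as_rotvec()/k/.12
        d=d.round(2); w=w.round(2); assert max(abs(d).max(),abs(w).max())<=1,(d,w)
        p=p+r.apply(d*.05); r=r*R.from_rotvec(w*.12); rows.append(' '.join('%g'%(v+0) for v in [*d,*w,claw]))
    for i in range(0,n,5): print('; '.join(rows[i:i+5]))
    return p,r
E
python3 -c "
from plan import *
plan([.4667,.077,.235],np.deg2rad(46),20,1)"
```

```text
-0.45 0.01 0.46 0 -0.81 0 1; -0.41 0.01 0.5 0 -0.81 0 1; -0.35 0.01 0.53 0 -0.81 0 1; -0.3 0.01 0.57 0 -0.81 0 1; -0.24 0.01 0.59 0 -0.81 0 1
-0.19 0.01 0.61 0 -0.81 0 1; -0.13 0.01 0.63 0 -0.81 0 1; -0.06 0.01 0.64 0 -0.81 0 1; 0 0.01 0.64 0 -0.81 0 1; 0.06 0.01 0.64 0 -0.81 0 1
0.12 0 0.63 0 -0.81 0 1; 0.18 0.01 0.62 0 -0.81 0 1; 0.24 0 0.59 0 -0.81 0 1; 0.3 0.01 0.57 0 -0.81 0 1; 0.35 0 0.54 0 -0.81 0 1
0.4 0.01 0.5 0 -0.81 0 1; 0.45 0 0.46 0 -0.81 0 1; 0.5 0.01 0.41 0 -0.82 0 1; 0.53 0 0.36 0 -0.81 0 1; 0.57 0.01 0.31 0 -0.82 0 1
```

Call:
{"op": "apply_moves", "data": {"plan": "-0.45 0.01 0.46 0 -0.81 0 1; -0.41 0.01 0.5 0 -0.81 0 1; -0.35 0.01 0.53 0 -0.81 0 1; -0.3 0.01 0.57 0 -0.81 0 1; -0.24 0.01 0.59 0 -0.81 0 0.6"}}

```text
time_s: 1.25
eef_pos: [0.2962, -0.3723, 0.2398]
eef_rot: [-0.67, 0.67, -0.227, 0.227]
wrist_force: [0.1, -0.7, 0.7]
opening: 0.855
```

Call:
{"op": "apply_moves", "data": {"plan": "-0.19 0.01 0.61 0 -0.81 0 0.6; -0.13 0.01 0.63 0 -0.81 0 0.6; -0.06 0.01 0.64 0 -0.81 0 0.6; 0 0.01 0.64 0 -0.81 0 0.6; 0.06 0.01 0.64 0 -0.81 0 0.6"}}

```text
time_s: 1.75
eef_pos: [0.3529, -0.2223, 0.2375]
eef_rot: [-0.704, 0.705, -0.059, 0.059]
wrist_force: [1.3, -0.4, 0.1]
opening: 0.6
```

Call:
{"op": "apply_moves", "data": {"plan": "0.12 0 0.63 0 -0.81 0 0.6; 0.18 0.01 0.62 0 -0.81 0 0.6; 0.24 0 0.59 0 -0.81 0 0.6; 0.3 0.01 0.57 0 -0.81 0 0.6; 0.35 0 0.54 0 -0.81 0 0.6"}}

```text
time_s: 2.25
eef_pos: [0.4095, -0.0719, 0.2365]
eef_rot: [-0.698, 0.698, 0.113, -0.112]
wrist_force: [0.9, -0.4, 0.4]
opening: 0.6
```

Call:
{"op": "apply_moves", "data": {"plan": "0.4 0.01 0.5 0 -0.81 0 1; 0.45 0 0.46 0 -0.81 0 1; 0.5 0.01 0.41 0 -0.82 0 1; 0.53 0 0.36 0 -0.81 0 1; 0.57 0.01 0.31 0 -0.82 0 1"}}

```text
time_s: 2.75
eef_pos: [0.4672, 0.0785, 0.2351]
eef_rot: [-0.65, 0.65, 0.278, -0.278]
wrist_force: [-0.5, -0.2, 0.1]
opening: 0.997
```

```bash
python3 - <<'E'
from plan import *
p,r,o=pose(); print(p,r.as_matrix().round(3).tolist())
c=ctrl.get_calibration('wrist'); im=ctrl.camera('wrist').copy()
print([(round(q['score'],2),np.round(q['point'],3).tolist()) for q in ctrl.recognise('wrist','brick')])
a=np.linspace(0,6.28,120)
for z,col in ((.09,(255,0,0)),(0,(0,255,0))):
    P=proj(c,np.c_[.4667+.026*np.cos(a),.077+.026*np.sin(a),0*a+z])
    for u in P: cv2.circle(im,(int(round(u[0])),int(round(u[1]))),0,col,-1)
save('w1',im)
E
```

```text
[0.46723128 0.0785225  0.2350677 ] [[0.691, 0.001, -0.723], [0.723, -0.0, 0.691], [0.0, -1.0, -0.001]]
[(0.77, [0.373, 0.093, 0.09]), (0.71, [0.549, 0.165, 0.087]), (0.68, [0.466, 0.082, 0.088]), (0.65, [0.484, -0.009, 0.09]), (0.59, [0.435, 0.164, 0.091])]
```

View pics/w1.png

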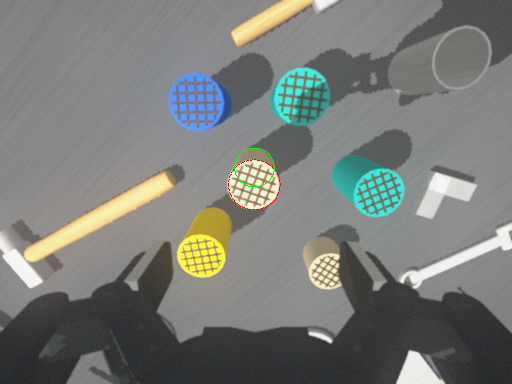

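```bash
python3 -c "
from plan import *
a=plan([.4667,.077,.10],np.deg2rad(46),5,1)
plan([.4667,.077,.052],np.deg2rad(46),5,.8,*a)"
```

```text
-0.01 0.54 -0.01 0 0.01 0 1; -0.01 0.54 -0.01 0 0.01 0 1; -0.01 0.54 0 0 0.01 0 1; -0.01 0.54 -0.01 0 0.01 0.01 1; -0.02 0.54 0 0 0.01 0 1
0 0.19 0 0 0 0 0.8; 0 0.19 0 0 0 0 0.8; 0 0.19 0 0 0 0 0.8; 0 0.19 0 0 0 0 0.8; 0 0.2 0 0 0 0 0.8
```

Call:
{"op": "apply_moves", "data": {"plan": "-0.01 0.54 -0.01 0 0.01 0 1; -0.01 0.54 -0.01 0 0.01 0 1; -0.01 0.54 0 0 0.01 0 1; -0.01 0.54 -0.01 0 0.01 0.01 1; -0.02 0.54 0 0 0.01 0 1"}}

```text
time_s: 3.35
eef_pos: [0.4658, 0.0733, 0.099]
eef_rot: [-0.651, 0.652, 0.274, -0.274]
wrist_force: [0.2, -0.3, 0.2]
opening: 0.998
```

Call:
{"op": "apply_moves", "data": {"plan": "0 0.19 0 0 0 0 1; 0 0.19 0 0 0 0 1; 0 0.19 0 0 0 0 1; 0 0.19 0 0 0 0 1; 0 0.2 0 0 0 0 1"}}

```text
time_s: 3.85
eef_pos: [0.4664, 0.0738, 0.0518]
eef_rot: [-0.651, 0.652, 0.275, -0.274]
wrist_force: [-0.3, -0.1, -0.3]
opening: 1.001
```

Call:
{"op": "apply_moves", "data": {"plan": "0 0 0 0 0 0 0.9; 0 0 0 0 0 0 0.8; 0 0 0 0 0 0 0.75; 0 0 0 0 0 0 0.7; 0 0 0 0 0 0 0.68"}}

```text
time_s: 4.35
eef_pos: [0.466, 0.0739, 0.0522]
eef_rot: [-0.651, 0.652, 0.274, -0.275]
wrist_force: [0.3, -0.5, 0.3]
opening: 0.679
```

```bash
python3 - <<'E'
from plan import *
p,r,o=pose(); print(p,o['wrist_force'],o['opening'])
save('w2',ctrl.camera('wrist')); s=ctrl.camera('scene');save('s2',cv2.resize(s[110:270,180:400],(770,560),interpolation=2))
E
```

```text
[0.46603542 0.07388296 0.05217642] [ 0.27877983 -0.46497553  0.26604152] 0.679091078753011
```

View pics/w2.png

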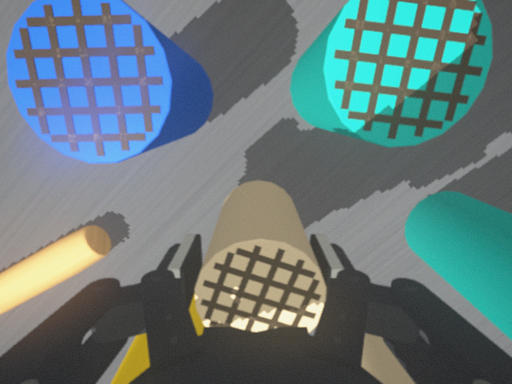

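View pics/s2.png

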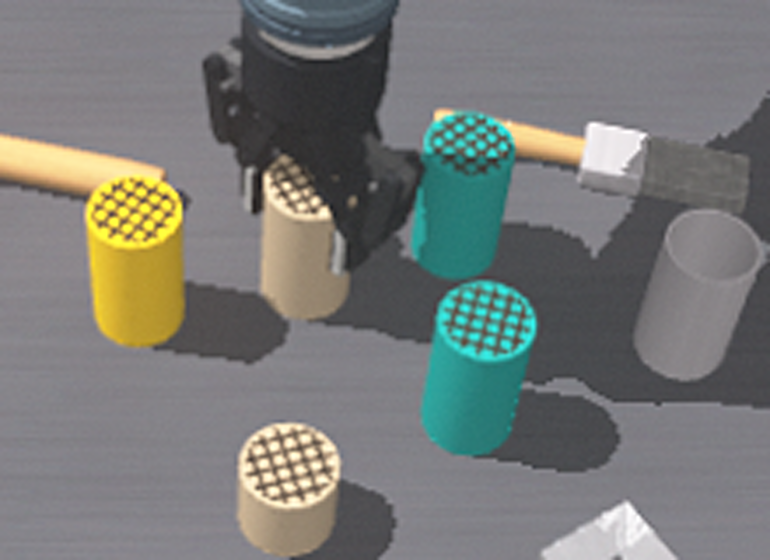

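Call:
{"op": "apply_moves", "data": {"plan": "0.03 0 0.02 0 0 0 0.68; 0.02 0 0.01 0 0 0 0.66; 0 0 0 0 0 0 0.65; 0 0 0 0 0 0 0.64; 0 0 0 0 0 0 0.63"}}

```text
time_s: 4.95
eef_pos: [0.4663, 0.0768, 0.0518]
eef_rot: [-0.651, 0.652, 0.274, -0.275]
wrist_force: [0.5, -0.4, 1.3]
opening: 0.631
```

Call:
{"op": "apply_moves", "data": {"plan": "0 0 0 0 0 0 0.625; 0 0 0 0 0 0 0.62; 0 0 0 0 0 0 0.615; 0 0 0 0 0 0 0.61; 0 0 0 0 0 0 0.61"}}

```text
time_s: 5.45
eef_pos: [0.4662, 0.0767, 0.0518]
eef_rot: [-0.651, 0.652, 0.274, -0.275]
wrist_force: [-1.1, -1.0, 1.2]
opening: 0.612
```

Call:
{"op": "apply_moves", "data": {"plan": "0 0 0 0 0 0 0.608; 0 0 0 0 0 0 0.606; 0 0 0 0 0 0 0.604; 0 0 0 0 0 0 0.602; 0 0 0 0 0 0 0.6"}}

```text
time_s: 5.95
eef_pos: [0.4663, 0.0767, 0.0519]
eef_rot: [-0.651, 0.652, 0.274, -0.275]
wrist_force: [-2.4, -2.4, 3.0]
opening: 0.607
```

Call:
{"op": "apply_moves", "data": {"plan": "0 -0.02 0 0 0 0 0.6; 0 -0.02 0 0 0 0 0.6; 0 -0.02 0 0 0 0 0.6; 0 -0.02 0 0 0 0 0.6; 0 0 0 0 0 0 0.6"}}

```text
time_s: 6.45
eef_pos: [0.4665, 0.0768, 0.0559]
eef_rot: [-0.651, 0.652, 0.274, -0.275]
wrist_force: [-0.3, 0.0, -2.1]
opening: 0.605
```

```bash
python3 - <<'E'
from plan import *
save('w3',ctrl.camera('wrist'))
for i in range(3): ctrl.camera('wrist'); o=ctrl.get_obs(); print(o['wrist_force'],o['opening'],o['eef_pos'])
E
```

```text
[-0.22763033  0.18463394 -1.36182681] 0.5988787265450044 [0.46641019 0.07678481 0.05582753]
[ 0.2855631  -0.49474067 -1.7346357 ] 0.6030425477009139 [0.46637324 0.07677053 0.05576541]
[-0.03903293 -0.17386358 -1.76741236] 0.6038437005096551 [0.46632184 0.07677279 0.05574017]
```

Call:
{"op": "apply_moves", "data": {"plan": "0 -0.06 0 0 0 0 0.6; 0 -0.06 0 0 0 0 0.6; 0 -0.06 0 0 0 0 0.6; 0 -0.06 0 0 0 0 0.6; 0 0 0 0 0 0 0.6"}}

```text
time_s: 7.15
eef_pos: [0.4668, 0.0768, 0.0684]
eef_rot: [-0.651, 0.652, 0.274, -0.275]
wrist_force: [0.7, 0.1, -1.6]
opening: 0.602
```

```bash
python3 - <<'E'
from plan import *
im=ctrl.camera('wrist');save('w4',im)
a=cv2.imread('pics/w3.png')[150:384,130:390];b=im[150:384,130:390,::-1]
save('w34',cv2.resize(np.hstack([a,b]),(780,351))[:,:,::-1])
o=ctrl.get_obs(); print(o['wrist_force'],o['opening'],o['eef_pos'])
E
```

```text
[-0.13251733 -0.01111759 -1.55457491] 0.604328804699093 [0.46668278 0.07674049 0.06815154]
```

View pics/w34.png

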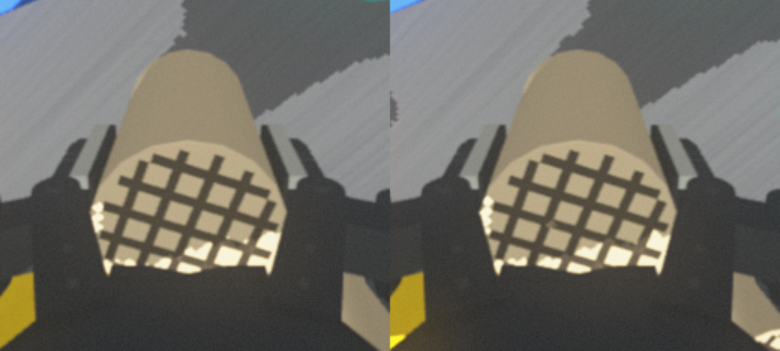

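Call:
{"op": "apply_moves", "data": {"plan": "0 -0.1 0 0 0 0 0.6; 0 -0.2 0 0 0 0 0.6; 0 -0.3 0 0 0 0 0.6; 0 -0.3 0 0 0 0 0.6; 0 -0.3 0 0 0 0 0.6"}}

```text
time_s: 7.7
eef_pos: [0.4665, 0.0768, 0.1291]
eef_rot: [-0.651, 0.652, 0.274, -0.275]
wrist_force: [-0.2, 0.4, -2.2]
opening: 0.602
```

Call:
{"op": "apply_moves", "data": {"plan": "0 -0.3 0 0 0 0 0.6; 0 -0.3 0 0 0 0 0.6; 0 -0.3 0 0 0 0 0.6; 0 -0.2 0 0 0 0 0.6; 0 -0.1 0 0 0 0 0.6"}}

```text
time_s: 8.2
eef_pos: [0.467, 0.0768, 0.1892]
eef_rot: [-0.651, 0.652, 0.275, -0.274]
wrist_force: [-0.5, -0.1, -1.4]
opening: 0.605
```

```bash
python3 - <<'E'
from plan import *
p,r,o=pose(); print(p,o['wrist_force'],o['opening'])
d=r.inv().apply(np.array([.5427,-.2445,p[2]])-p)/.05; print(d, (r.inv()*target(np.arctan2(*r.as_matrix()[[1,0],[0,0]]))).as_rotvec())
im=ctrl.camera('wrist');save('w5',im)
E
```

```text
[0.46704032 0.07683386 0.18924522] [-0.45435071 -0.06296852 -1.4015783 ] 0.6052951619608128
[-3.54184226  0.00837628 -5.57200297] [ 1.56392647e-03 -7.46065854e-08  9.54093068e-05]
```

View pics/w5.png

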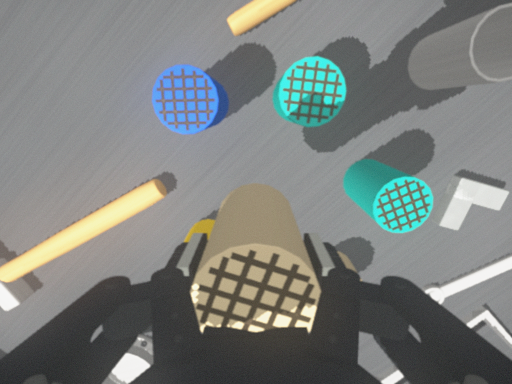

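Call:
{"op": "apply_moves", "data": {"plan": "-0.06 0 -0.09 0 0 0 0.6; -0.12 0 -0.19 0 0 0 0.6; -0.2 0 -0.31 0 0 0 0.6; -0.2 0 -0.31 0 0 0 0.6; -0.2 0 -0.31 0 0 0 0.6"}}

```text
time_s: 8.75
eef_pos: [0.4823, 0.0053, 0.187]
eef_rot: [0.652, -0.652, -0.274, 0.275]
wrist_force: [0.3, 0.6, -0.5]
opening: 0.601
```

Call:
{"op": "apply_moves", "data": {"plan": "-0.2 0 -0.31 0 0 0 0.6; -0.2 0 -0.31 0 0 0 0.6; -0.2 0 -0.31 0 0 0 0.6; -0.2 0 -0.31 0 0 0 0.6; -0.2 0 -0.31 0 0 0 0.6"}}

```text
time_s: 9.25
eef_pos: [0.5026, -0.0848, 0.1869]
eef_rot: [0.652, -0.652, -0.273, 0.275]
wrist_force: [0.0, 1.0, -2.4]
opening: 0.605
```

Call:
{"op": "apply_moves", "data": {"plan": "-0.2 0 -0.31 0 0 0 0.6; -0.2 0 -0.31 0 0 0 0.6; -0.2 0 -0.31 0 0 0 0.6; -0.2 0 -0.31 0 0 0 0.6; -0.2 0 -0.31 0 0 0 0.6"}}

```text
time_s: 9.75
eef_pos: [0.5239, -0.1747, 0.1879]
eef_rot: [-0.652, 0.652, 0.274, -0.275]
wrist_force: [0.2, 0.4, -2.4]
opening: 0.605
```

Call:
{"op": "apply_moves", "data": {"plan": "-0.2 0 -0.31 0 0 0 0.6; -0.2 0 -0.31 0 0 0 0.6; -0.2 0 -0.33 0 0 0 0.6; -0.12 0 -0.21 0 0 0 0.6; -0.06 0 -0.09 0 0 0 0.6"}}

```text
time_s: 10.25
eef_pos: [0.5413, -0.2461, 0.1879]
eef_rot: [-0.652, 0.652, 0.274, -0.275]
wrist_force: [0.0, 0.2, -2.0]
opening: 0.6
```

```bash
python3 - <<'E'
from plan import *
p,r,o=pose(); print(p,o['wrist_force'],o['opening'])
for n in ('wrist','scene','top'):
    im=ctrl.camera(n);save('t6_'+n,im)
t=cv2.imread('pics/t6_top.png')[120:240,330:470]; s=cv2.imread('pics/t6_scene.png')[130:270,40:180]
cv2.imwrite('pics/ts6.png',np.hstack([cv2.resize(t,(400,343),interpolation=2),cv2.resize(s[:120],(400,343),interpolation=2)]))
E
```

```text
[ 0.54132774 -0.24613701  0.18788619] [ 0.02180031  0.24023322 -1.98762266] 0.6001805524977275
```

View pics/ts6.png

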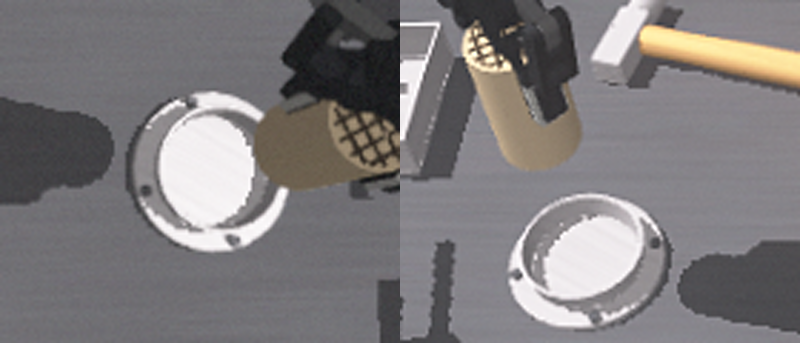

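View pics/t6_wrist.png

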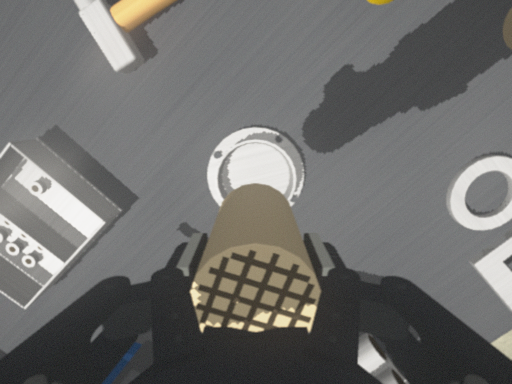

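```bash
python3 - <<'E'
from plan import *
p,r,o=pose(); a=np.linspace(0,6.28,80); zb=p[2]-.0518
b=[]
for n,(x0,y0,x1,y1) in (('scene',(40,130,180,250)),('top',(330,120,470,240)),('wrist',(150,150,370,350))):
    c=ctrl.get_calibration(n); im=cv2.imread(f'pics/t6_{n}.png'); k=4 if n!='wrist' else 3
    im=cv2.resize(im[y0:y1,x0:x1],None,fx=k,fy=k,interpolation=2)
    for z,col in ((zb,(0,255,0)),(zb+.09,(0,0,255))):
        u=proj(c,np.c_[p[0]+.026*np.cos(a),p[1]+.026*np.sin(a),0*a+z])
        cv2.polylines(im,[np.int32((u-[x0,y0]+.5)*k)],True,col,1)
    for rr,z in ((.055,.006),(.041,.024)):
        u=proj(c,np.c_[.5427+rr*np.cos(a),-.2445+rr*np.sin(a),0*a+z])
        cv2.polylines(im,[np.int32((u-[x0,y0]+.5)*k)],True,(255,0,0),1)
    cv2.imwrite(f'pics/o6_{n}.png',im)
E
```

```text
(no output)
```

View pics/o6_scene.png

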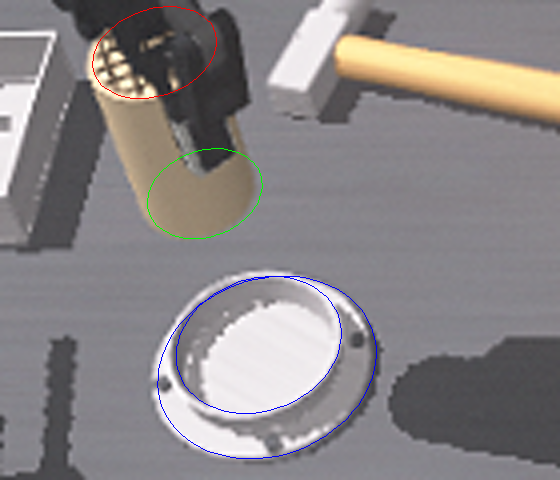

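View pics/o6_top.png

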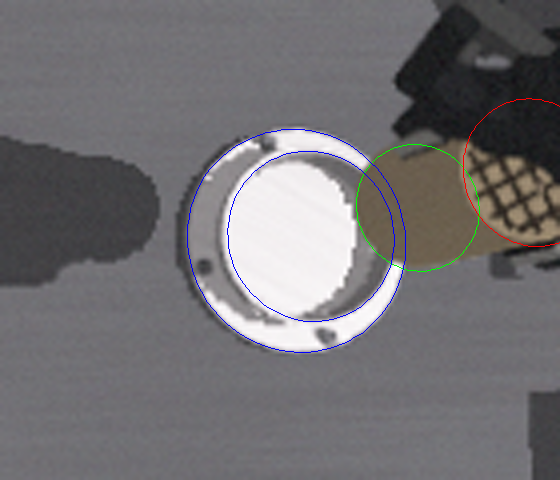

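View pics/o6_wrist.png

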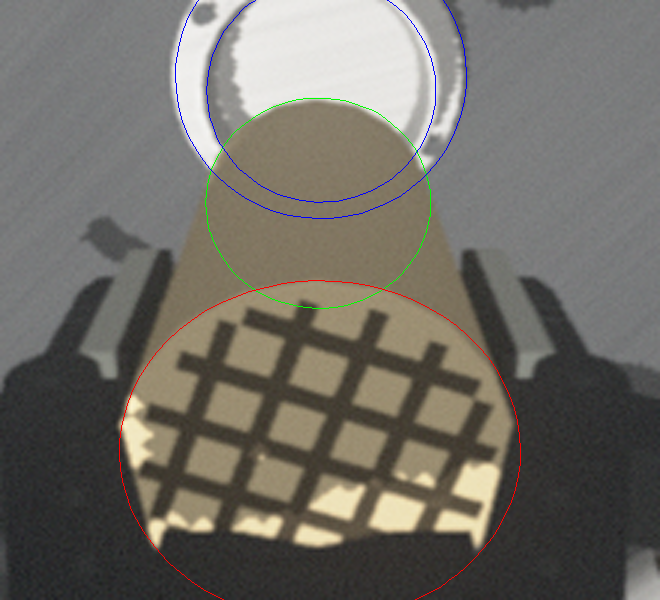

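Call:
{"op": "apply_moves", "data": {"plan": "0.02 0.15 0 0 0 0 0.6; 0.02 0.25 0 0 0 0 0.6; 0 0.25 0 0 0 0 0.6; 0 0.25 0 0 0 0 0.6; 0 0.25 0 0 0 0 0.6"}}

```text
time_s: 10.9
eef_pos: [0.542, -0.2428, 0.1288]
eef_rot: [0.652, -0.651, -0.274, 0.275]
wrist_force: [-0.5, -0.4, -2.1]
opening: 0.606
```

Call:
{"op": "apply_moves", "data": {"plan": "0 0.25 0 0 0 0 0.6; 0 0.25 0 0 0 0 0.6; 0 0.25 0 0 0 0 0.6; 0 0.2 0 0 0 0 0.6; 0 0.1 0 0 0 0 0.6"}}

```text
time_s: 11.4
eef_pos: [0.5418, -0.2431, 0.0765]
eef_rot: [0.652, -0.651, -0.274, 0.275]
wrist_force: [-0.0, -0.1, -1.6]
opening: 0.607
```

```bash
python3 - <<'E'
from plan import *
p,r,o=pose(); print(p,o['wrist_force'],o['opening'])
b=[]
for n,(x0,y0,x1,y1) in (('scene',(40,130,180,250)),('top',(330,120,470,240))):
    im=ctrl.camera(n); b.append(cv2.resize(im[y0:y1,x0:x1],(400,343),interpolation=2))
save('ts7',np.hstack(b)); save('w7',ctrl.camera('wrist'))
E
```

```text
[ 0.54182212 -0.24305359  0.07653299] [-0.02967859 -0.14401681 -1.6428632 ] 0.607431784761041
```

View pics/ts7.png

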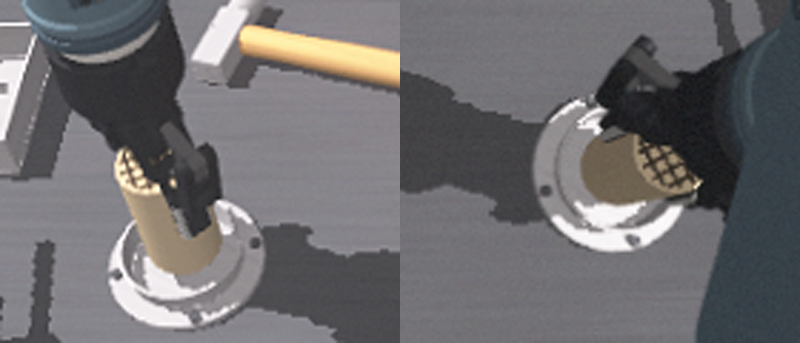

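View pics/w7.png

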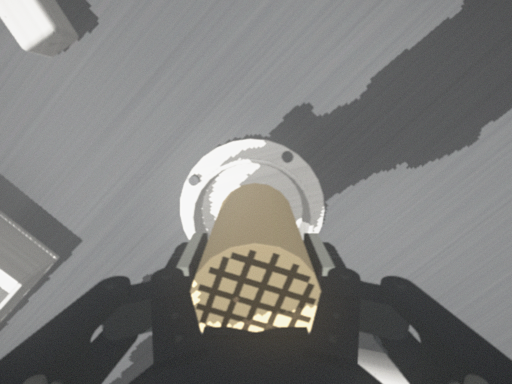

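Call:
{"op": "apply_moves", "data": {"plan": "0 0.06 0 0 0 0 0.6; 0 0.08 0 0 0 0 0.6; 0 0.08 0 0 0 0 0.6; 0 0.06 0 0 0 0 0.6; 0 0.04 0 0 0 0 0.6"}}

```text
time_s: 12.05
eef_pos: [0.5422, -0.2433, 0.0616]
eef_rot: [-0.652, 0.652, 0.274, -0.275]
wrist_force: [-0.5, -0.5, -1.9]
opening: 0.601
```

Call:
{"op": "apply_moves", "data": {"plan": "0 0.01 0 0 0 0 0.6; 0 0.01 0 0 0 0 0.6; 0 0.01 0 0 0 0 0.6; 0 0.01 0 0 0 0 0.6; 0 0 0 0 0 0 0.6"}}

```text
time_s: 12.55
eef_pos: [0.5424, -0.2434, 0.06]
eef_rot: [-0.651, 0.652, 0.274, -0.275]
wrist_force: [0.9, 0.1, -1.2]
opening: 0.604
```

Call:
{"op": "apply_moves", "data": {"plan": "0 0.01 0 0 0 0 0.6; 0 0.01 0 0 0 0 0.6; 0 0.01 0 0 0 0 0.6; 0 0.01 0 0 0 0 0.6; 0 0 0 0 0 0 0.6"}}

```text
time_s: 13.05
eef_pos: [0.5423, -0.2434, 0.058]
eef_rot: [-0.651, 0.652, 0.274, -0.275]
wrist_force: [0.4, -0.7, -1.7]
opening: 0.608
```

Call:
{"op": "apply_moves", "data": {"plan": "0 0.01 0 0 0 0 0.6; 0 0.01 0 0 0 0 0.6; 0 0 0 0 0 0 0.6; 0 0 0 0 0 0 0.6; 0 0 0 0 0 0 0.6"}}

```text
time_s: 13.55
eef_pos: [0.5425, -0.2435, 0.0579]
eef_rot: [-0.651, 0.652, 0.274, -0.275]
wrist_force: [-3.9, 2.3, 6.2]
opening: 0.6
```

Call:
{"op": "apply_moves", "data": {"plan": "0 0 0 0 0 0 0.604; 0 0 0 0 0 0 0.608; 0 0 0 0 0 0 0.612; 0 0 0 0 0 0 0.62; 0 0 0 0 0 0 0.64"}}

```text
time_s: 14.05
eef_pos: [0.5424, -0.2434, 0.0569]
eef_rot: [-0.652, 0.652, 0.274, -0.275]
wrist_force: [-0.2, -0.0, 0.3]
opening: 0.64
```

Call:
{"op": "apply_moves", "data": {"plan": "0 0 0 0 0 0 0.7; 0 0 0 0 0 0 0.75; 0 0 0 0 0 0 0.8; 0 0 0 0 0 0 0.85; 0 0 0 0 0 0 0.85"}}

```text
time_s: 14.55
eef_pos: [0.5424, -0.2434, 0.057]
eef_rot: [-0.651, 0.652, 0.274, -0.275]
wrist_force: [0.5, -0.5, -0.4]
opening: 0.848
```

```bash
python3 - <<'E'
from plan import *
p,r,o=pose(); print(p,o['wrist_force'],o['opening'])
b=[]
for n,(x0,y0,x1,y1) in (('scene',(40,130,180,250)),('wrist',(130,150,390,373))):
    im=ctrl.camera(n); b.append(cv2.resize(im[y0:y1,x0:x1],(400,343),interpolation=2))
save('ts8',np.hstack(b))
E
```

```text
[ 0.54235989 -0.24337766  0.05699209] [ 0.50977584 -0.53837557 -0.41715215] 0.8477306010532877
```

View pics/ts8.png

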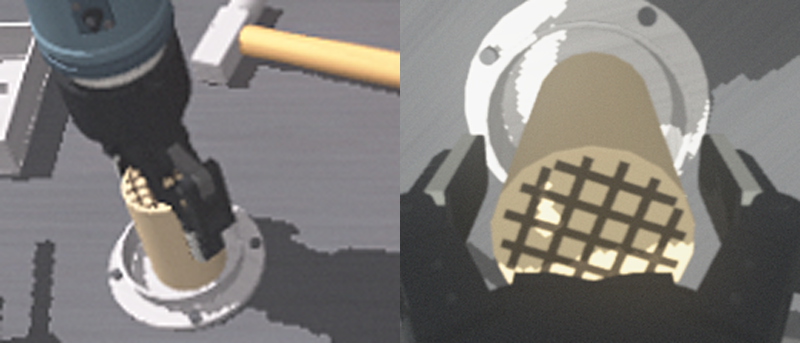

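Released and standing, with both pads clear of the brick. Next I retreat straight up.

Call:
{"op": "apply_moves", "data": {"plan": "0 -0.1 0 0 0 0 1; 0 -0.2 0 0 0 0 1; 0 -0.3 0 0 0 0 1; 0 -0.5 0 0 0 0 1; 0 -0.5 0 0 0 0 1"}}

```text
time_s: 15.15
eef_pos: [0.5425, -0.2434, 0.139]
eef_rot: [-0.651, 0.652, 0.274, -0.275]
wrist_force: [0.5, -0.8, 0.5]
opening: 1.003
```

Call:
{"op": "apply_moves", "data": {"plan": "0 -0.5 0 0 0 0 1; 0 -0.5 0 0 0 0 1; 0 -0.4 0 0 0 0 1; 0 -0.2 0 0 0 0 1; 0 0 0 0 0 0 1"}}

```text
time_s: 15.65
eef_pos: [0.5435, -0.2439, 0.2197]
eef_rot: [-0.65, 0.653, 0.275, -0.274]
wrist_force: [-0.2, -0.3, -0.5]
opening: 0.998
```

```bash
python3 - <<'E'
from plan import *
p,r,o=pose(); print(p,o['wrist_force'],o['time_s'])
a=np.linspace(0,6.28,80);b=[]
for n,(x0,y0,x1,y1) in (('scene',(40,150,160,270)),('wrist',(130,80,370,320))):
    c=ctrl.get_calibration(n); im=cv2.resize(ctrl.camera(n)[y0:y1,x0:x1],(400,400),interpolation=2); k=400/(x1-x0)
    for z,col in ((.006,(0,255,0)),(.096,(255,0,0))):
        u=proj(c,np.c_[.5427+.026*np.cos(a),-.2445+.026*np.sin(a),0*a+z])
        cv2.polylines(im,[np.int32((u-[x0,y0]+.5)*k)],True,col,1)
    b.append(im)
save('ts9',np.hstack(b))
for t in ('spare','pipe','brick'): print(t,[np.round(q['point'],3).tolist() for q in ctrl.recognise('scene',t)])
E
```

```text
[ 0.54345519 -0.24387218  0.21972548] [-0.21817918 -0.30883255 -0.52447442] 15.65
spare [[0.635, 0.062, 0.052]]
pipe [[0.529, 0.289, 0.055]]
brick [[0.582, 0.16, 0.076], [0.557, -0.232, 0.077], [0.455, 0.161, 0.072], [0.39, 0.089, 0.065], [0.499, -0.017, 0.071]]
```

View pics/ts9.png

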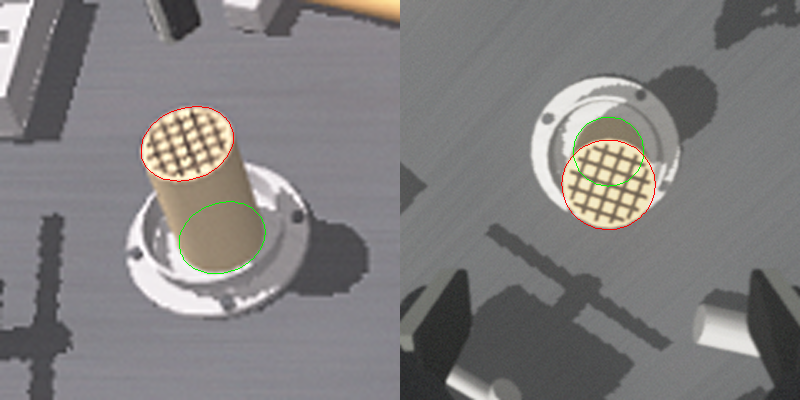

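The brick stands upright on the shell's floor. The ideal-pose outlines match it in both views, and the spare and pipe have not moved.

```bash
python3 -c "
from bench import ctrl
print(ctrl.hand_in())"
```

```text
the job is handed in; nothing more can be done
None
```

I picked up the tall tan brick and stood it upright on the floor of the steel shell, then handed the job in at about 15.7 s of the 38 s allowed. The hand-in gives no verdict.

- **Grip:** The full fixed grip would probably have crushed the brick, so I commanded the opening only slightly below contact (0.600, with contact at about 0.61). It was held through the move with no visible slip, but the grip force itself was never measured. That it stayed under 20 N is inferred from the tiny squeeze.
- **Placing:** I lowered it at about 5–10 mm/s until the wrist force went from about -2 N to +6 N, so roughly 8 N on the floor. The tool height then was 0.0579 m, against 0.0578 m predicted for full seating. I opened the fingers slowly and backed off straight up.
- **Last checks:** The outline of a brick centred, upright and seated matches what the scene and wrist cameras show, to within about 1–2 mm. The recognised positions of the short brick and the pipe stub are within about 4 mm of the start, which is within that measurement's error. The wrist force was about zero, with the gripper well clear of everything.
- **Disagreements:** The shell's position differed by about 3 mm between the scene and top views. I used the average, and the brick has about 12 mm of clearance in the shell. Before I closed the fingers, the arm was also about 3 mm off target, which I corrected.

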